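Set the hot plate to the pink dot and start it

ROBOT

A 6-joint arm with a two-finger parallel gripper is mounted at the origin on the work surface. World frame = base frame: x ahead of the robot, y to its left, z up, the work surface at z = 0. Lengths are in m, angles in degrees, forces in N, time in s.
With the tool pointing down it reaches from about 0.35 to 0.8 m from the base axis. Payload 7.3 kg.
Tool frame: the origin (TCP) lies at the very end of the fingers, on their centre line; the grasp point (between the pads) lies ctrl.grip_point_offset behind it (ctrl.grip_point_offset is the distance from the TCP to the grasp point, in m); z points along the fingers, y is the line along which they close (so a half turn about z gives the same grasp; the last joint's range is limited). The gripper opens to 85 mm and grips with 20 to 120 N. Pads are 22 mm wide; open, the fingers measure 114 mm over their backs; the gripper's body (76 mm by 85 mm) begins 54 mm behind the grasp point. The pads swing forward as they close: fully open they stand 13 mm farther back than shut.
Start: joints at [-80.443, 19.595, 87.324, -0, 73.075, -8.365], TCP at [0.162, -0.5, 0.193] pointing down, gripper open.
Joint ranges: [-145.02, 145.02], [-44.19, 115.74], [2.07, 154.8], [-57.11, 237.11], [16.16, 152.29], [-177.93, 177.93]. Speed limits (degrees/s): [147.25, 147.25, 180, 180, 180, 180].

INTERFACE

Orientations are given as a 3x3 rotation matrix whose columns are the frame's x, y, z axes.
In Python, from plant import ctrl, fingers, solver, eyes, order gives the robot as it stands. Calls block until the motion is done:
- ctrl.move_to(position, orientation): joint-space move of the TCP to a pose.
- ctrl.move_straight(position, rot=None, vel=0.15, max_force=None): straight line of the TCP; rot=None keeps the orientation; vel is the mean speed in m/s. With max_force (N) it stops when the force on the tool has changed by that much, and returns True; else False.
- ctrl.movej(angles): joint-space move.
- fingers.open_jaws() and fingers.close(strength=None): open the fingers fully, or close them until they stop; strength is the grip in N (None keeps the last).
- ctrl.pause(seconds).
- solver.solve_ik(position, orientation): joint angles nearest the present ones, or None.
- ctrl.get_state(): the state.
- eyes.snapshot(name): name is "scene" or "top" or "wrist"; returns a dict with "img" (400x640x3 uint8, red, green, blue), "range_z" (400x640 float32, m along the optical axis (not along the pixel's ray), 0 where there is no reading), "fov_y" (degrees; the focal length in pixels is half the picture's height over the tangent of half this angle, whatever the lens; pixels are square), "cx", "cy" (the principal point, pixels), "origin" and "attitude" of the camera in the world. Camera axes: x right, y down, z forward; pixel columns grow to the right and rows downward; lengths in m; the calibration is good to about 2 mm. A picture is of the moment at which its call begins.
A pose or a line that the arm cannot do raises ctrl.IKError and nothing moves.
- order.sign_off(): hands the job in; it is judged then, once.
Trained networks look in a picture, given as the dict that the camera call returned (one of the last four; its "shot" number tells which), for a name from the list of things; names that differ only in an ending like _2 or _b are one class to them, and where a whole thing is asked for, a point or a joint stands for the part that bears it (a point fixed in the world has none). Each returns a list of dicts, best first, with "p" (0 to 1); they miss things now and then, are a little off and sometimes report something else, mostly with a low value. They report only what shows in the picture. A call takes as long as a camera call.
- eyes.look_for(label, picture): "at" ([row, column] in pixels, amid what is visible of it).
- eyes.silhouettes(label, picture): "region" (400x640 bool, what is visible of it) and "at" ([row, column] in pixels, amid what is visible of it).
The state is a dict: "time_s": time; "joint_pos": joint angles; "joint_vel": joint speeds; "effort": joint torques, N m; "position": TCP position; "eef_rot": TCP orientation; "contact_force": force on the tool from outside, world axes, zero at the start; "torque": the same for the moment, N m; "grip_width": finger opening in m; "grasp_force": force on a finger pad.
Only numpy, scipy, OpenCV 4.12 (cv2) and the standard library are available. Lean on these libraries where they do the work, as an engineer would, in place of code of your own. Each camera call takes 0.05 s, during which the arm holds its last target. There are 200 camera calls.

TASK

With a fingertip, push the hot plate's pointer clockwise through its clicks until it rests in the click at the pink dot; then press the green start button fully down and let it come back up. Push gently, do not grip or force the pointer, and leave the jug, the two mugs and the timer where they stand.

Things in the scene. Friction and masses are not known exactly. Their poses are not given: they have to be found in the camera images.
- hotplate: Countertop hot plate fixed to the table, steel housing 280 (x) by 420 (y) by 60 mm high; origin at the centre of its underside on the table, x away from the robot, y to its left. The jug's plate is on its left half (+y), the flat black control panel (top 61 mm above the table) on its right half.
- pointer: Rotary selector: grey round cap, 60 mm across, top 12 mm above this origin, with one upright white fin (red line on top). Origin on its vertical turning axis at panel height, 60 mm above the table, at x +35, y -108 mm in the hot plate's frame; its x axis is where the fin points. Fin: 12 mm thick, from 12 mm behind the axis to 50 mm ahead of it, top 44 mm above this origin.
- pointer_mark (a point): Point on the fin's line, 60 mm out from the turning axis, on the circle of dots, at panel height: it lies over the dot to which the selector is set. Beyond the cap's rim the fin's lower edge is 10 mm above the panel. Pushing the fin's side 40 mm from the axis takes about 3 to 6 N to pass a click; more than 25 N on the selector is too much.
- selector (a joint): Its angle in rad, growing clockwise seen from above. Ten sprung clicks 0 to 9, click n at n*pi/6, hard stops at 0 and 9. At click 0 the fin points 135 degrees left of the hot plate's x axis, at 9 135 degrees right, sweeping past the far side between. Pushed past half-way it snaps ahead into the next click; let go it settles in the nearest. It starts in one of clicks 0 to 2.
- pink_dot: Flat pink sticker, 15 mm across, on the panel, in place of one of the 9 mm white dots that mark the ten clicks on a circle of 60 mm radius round the selector's axis; it lies at one of clicks 4 to 8. Origin at its centre.
- start_top (a point): Centre of the top of the green round start button (28 mm across) at x -95, y -108 mm in the hot plate's frame, at the near edge of the panel. It is sprung, goes straight down 6 mm and is fully down at about 4 N.
- start (a joint): Travel of the start button in m: 0 up, 0.006 fully down.
- jug: Empty loose steel jug standing on the plate, 104 mm across, 130 mm high, handle on its own +y side; origin at the centre of its underside. Leave it.
- mug_a: Loose white mug on the table, 82 mm across, 95 mm high; origin at the centre of its underside. Leave it.
- mug_b: Loose white mug like the other one. Leave it.
- timer: Loose white countdown timer lying on the table, 50 by 75 by 22 mm; origin at the centre of its underside. Leave it.

How it is judged:
By the outcome, as a careful person would: the job done as asked, in the order asked, and still so for the second after the job is handed in, with the robot touching nothing.
It also fails if it takes over 64 s, if anything falls off the work surface, if the arm or the gripper's body presses on something with over 40 N, if the wrist force passes 120 N, or if a joint passes its speed limit or range.

## Working session

There is one attempt and no reset: what is moved stays moved. The work goes in short steps, each a Python script; the robot and the scene stay as the last script left them, time stands still between calls to the robot, and variables do not carry over. Pictures are saved under pics/ and viewed, at most 10 in all, crops included, and the job is handed in when it is done.

```bash
mkdir -p pics; cat > h.py <<'E'
import numpy as np, cv2
from plant import ctrl, fingers, solver, eyes, order
def ray(s,rc):
    f=200/np.tan(np.radians(s["fov_y"])/2)
    return np.array(s["attitude"])@np.array([(rc[1]-s["cx"])/f,(rc[0]-s["cy"])/f,1.])
def onz(s,rc,z):
    d=ray(s,rc);o=np.array(s["origin"]);return o+d*(z-o[2])/d[2]
def dep(s,rc):
    return np.array(s["origin"])+ray(s,rc)*s["range_z"][int(rc[0]),int(rc[1])]
def save(s,n): cv2.imwrite("pics/"+n,s["img"][:,:,::-1])
E
python3 - <<'E'
from h import *
np.set_printoptions(precision=4,suppress=True)
for c in("top","scene"):
    s=eyes.snapshot(c);save(s,c+"1.png");print(c,s["origin"],s["fov_y"])
    for l,z in(("hotplate",.06),("pointer",.072),("pointer_mark",.06),("pink_dot",.061),("start_top",.065),("jug",.13),("mug_a",.095),("timer",.022)):
        for r in eyes.look_for(l,s)[:2]: print(l,r["p"],np.round(r["at"]),onz(s,r["at"],z),dep(s,r["at"]))
print(ctrl.get_state()["time_s"])
E
```

```text
top [0.3756 0.0305 1.4124] 49.09132733636227
hotplate 0.79 [212. 323.] [0.5376 0.023  0.06  ] [0.538  0.023  0.0574]
pointer 0.86 [202. 353.] [ 0.5714 -0.069   0.072 ] [ 0.5677 -0.0671  0.0972]
pointer 0.63 [211. 321.] [0.5401 0.029  0.072 ] [0.5419 0.029  0.0575]
pointer_mark 0.8 [200. 352.] [ 0.5776 -0.0683  0.06  ] [ 0.5711 -0.0651  0.1031]
start_top 0.62 [242. 347.] [ 0.4464 -0.053   0.065 ] [ 0.4455 -0.052   0.0816]
jug 0.68 [189. 283.] [0.5964 0.1434 0.13  ] [0.6063 0.1485 0.0723]
mug_a 0.82 [231. 471.] [ 0.488  -0.4248  0.095 ] [ 0.4956 -0.4558  0.0054]
mug_a 0.62 [196. 172.] [0.5734 0.4803 0.095 ] [0.5866 0.5103 0.0071]
timer 0.9 [189. 455.] [ 0.6285 -0.4036  0.022 ] [ 0.6285 -0.4036  0.0219]
scene [ 1.2347 -0.676   0.8618] 46.78370797228397
hotplate 0.88 [231. 311.] [ 0.5946 -0.021   0.06  ] [ 0.594  -0.0204  0.0593]
pointer 0.79 [229. 294.] [ 0.5654 -0.0526  0.072 ] [ 0.58   -0.0662  0.0892]
pointer_mark 0.88 [229. 297.] [ 0.5602 -0.0379  0.06  ] [ 0.5818 -0.0584  0.0858]
pointer_mark 0.63 [157. 414.] [0.6026 0.4633 0.06  ] [0.6091 0.4515 0.0683]
start_top 0.46 [207. 267.] [ 0.4351 -0.0277  0.065 ] [ 0.452  -0.0414  0.0818]
jug 0.85 [179. 355.] [0.5958 0.1622 0.13  ] [0.6376 0.1072 0.178 ]
mug_a 0.97 [315. 148.] [ 0.5406 -0.4617  0.095 ] [ 0.5317 -0.459   0.0851]
mug_a 0.79 [157. 415.] [0.6329 0.4144 0.095 ] [0.6129 0.4506 0.0695]
timer 0.63 [349. 201.] [ 0.6411 -0.4179  0.022 ] [ 0.6404 -0.4176  0.021 ]
0.9
```

View pics/top1.png

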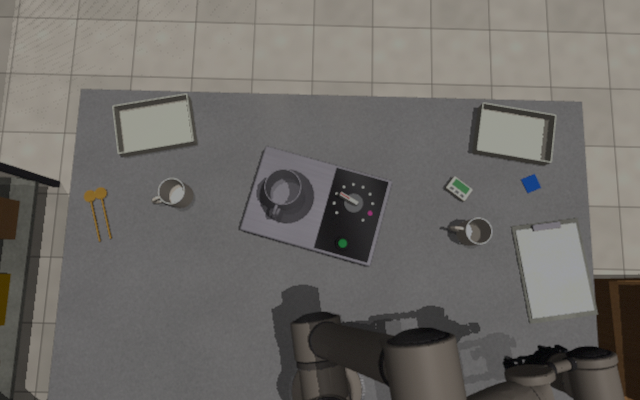

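View pics/scene1.png

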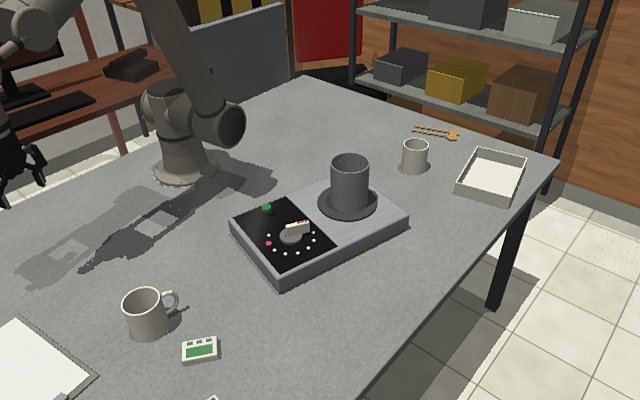

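The top view shows the hot plate turned by about -13° in the picture. The fin points to the upper left from the cap at (202,353), the pink dot is near (213,370) and the green button is at (243,343). Next I fit the housing's pose and take a closer wrist view.

```bash
cat >> h.py <<'E'
np.set_printoptions(precision=4,suppress=True)
def cloud(s):
    v,u=np.mgrid[:400,:640];f=200/np.tan(np.radians(s["fov_y"])/2)
    d=np.stack([(u-s["cx"])/f,(v-s["cy"])/f,np.ones(u.shape)],-1)*s["range_z"][...,None]
    return d@np.array(s["attitude"]).T+np.array(s["origin"])
E
python3 - <<'E'
from h import *
s=eyes.snapshot("top");P=cloud(s)
m=(P[...,2]>.05)&(P[...,2]<.07)&(abs(P[...,0]-.54)<.22)&(abs(P[...,1]-.023)<.28)
n,lab,st,_=cv2.connectedComponentsWithStats(m.astype(np.uint8));k=1+np.argmax(st[1:,4])
r=cv2.minAreaRect(P[lab==k][:,:2].astype(np.float32));print(r)
print(cv2.boxPoints(r))
# colours
hsv=cv2.cvtColor(s["img"],cv2.COLOR_RGB2HSV)
for n,lo,hi,z in(("pink",150,178,.061),("green",45,80,.08)):
    c=(hsv[...,0]>lo)&(hsv[...,0]<hi)&(hsv[...,1]>120)&(hsv[...,2]>60)
    c[:, :320]=0;c[:,395:]=0;c[:150]=0;c[270:]=0
    rc=np.argwhere(c).mean(0);print(n,c.sum(),rc,onz(s,rc,z))
R=np.array(ctrl.get_state()["eef_rot"]);print(R)
fingers.close()
ctrl.move_to([.50,-.10,.36],R)
w=eyes.snapshot("wrist");save(w,"w1.png");print(w["origin"],ctrl.get_state()["time_s"])
for l in("pointer","pink_dot","start_top","pointer_mark"):
    for q in eyes.look_for(l,w)[:1]:print(l,q["p"],q["at"],dep(w,q["at"]))
E
```

```text
((0.5612791180610657, 0.04416370391845703), (0.42052024602890015, 0.27998441457748413), 75.45507049560547)
[[ 0.373  -0.1242]
 [ 0.644  -0.1945]
 [ 0.7496  0.2125]
 [ 0.4786  0.2828]]
pink 22 [212.9091 369.9091] [ 0.5394 -0.1235  0.061 ]
green 65 [242.8923 342.2   ] [ 0.4435 -0.0378  0.08  ]
[[ 0.9515  0.3077  0.    ]
 [ 0.3077 -0.9515 -0.0001]
 [-0.      0.0001 -1.    ]]
[ 0.581  -0.0743  0.5402] 3.75
pointer 0.91 [82.7, 315.5] [ 0.5759 -0.0694  0.1054]
start_top 0.5 [167.6, 268.8] [ 0.4458 -0.0404  0.0825]
pointer_mark 0.65 [83.7, 314.4] [ 0.5744 -0.0684  0.1046]
```

View pics/w1.png

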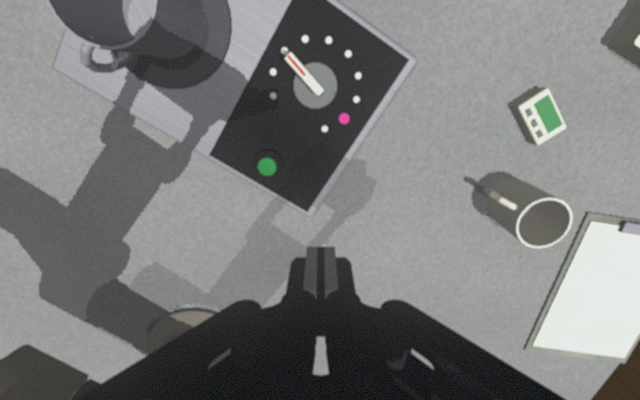

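The close view confirms it. The fin at (300,72) points to the third dot (284,50), which is click 2. The pink dot at (344,118) is one before the last dot (325,128), so click 8. I'll push with the 22 mm wide closed fingertip and turn the tool along with the fin.

```bash
cat >> h.py <<'E'
yaw=np.arctan2(-.0703,.271); C=np.array([.5613,.0442])
hp=lambda x,y:C+np.array([np.cos(yaw)*x-np.sin(yaw)*y,np.sin(yaw)*x+np.cos(yaw)*y])
AX=hp(.035,-.108); BT=hp(-.095,-.108)
def tip(click,gap,z):
    a=yaw+np.radians(135-30*click); er=np.array([np.cos(a),np.sin(a)]); et=np.array([-er[1],er[0]])
    p=AX+.040*er+(.017+gap)*et
    x=np.r_[et,0]; zz=np.array([0,0,-1.]); R=np.stack([x,np.cross(zz,x),zz],1)
    return np.r_[p,z],R
E
python3 - <<'E'
from h import *
print(np.degrees(yaw),AX,BT,ctrl.grip_point_offset)
p,R=tip(2,.015,.16); ctrl.move_to(p,R); print(ctrl.get_state()["joint_pos"])
p,R=tip(2,.015,.084); print(ctrl.move_straight(p,R,vel=.08,max_force=8))
F0=np.array(ctrl.get_state()["contact_force"]);mx=0
for c in np.r_[2.0:7.7:.333,7.75]:
    hit=ctrl.move_straight(*tip(c,0,.084),vel=.035,max_force=12)
    s=ctrl.get_state(); f=np.linalg.norm(np.array(s["contact_force"])-F0);print(round(c,2),round(f,1),end="; ")
    if hit: print("HIT");break
print(s["time_s"],s["joint_pos"])
w=eyes.snapshot("top");cv2.imwrite("pics/t2.png",cv2.resize(w["img"][140:270,300:410,::-1],None,fx=4,fy=4))
E
```

```text
-14.542525838636129 [ 0.5681 -0.0691] [ 0.4422 -0.0365] 0.0187
[ -9.7467  24.842   84.6412  -0.0036  70.4804 -70.1582]
False
2.0 1.0; 2.33 0.7; 2.67 1.1; 3.0 0.8; 3.33 0.8; 3.67 1.6; 4.0 1.4; 4.33 1.3; 4.66 0.5; 5.0 0.5; 5.33 1.3; 5.66 1.0; 6.0 1.3; 6.33 0.8; 6.66 1.5; 7.0 1.9; 7.33 0.6; 7.66 0.6; 7.75 0.9; 13.9583 [-18.7576  31.2168  86.9695   0.0016  61.7988  93.0865]
```

View pics/t2.png

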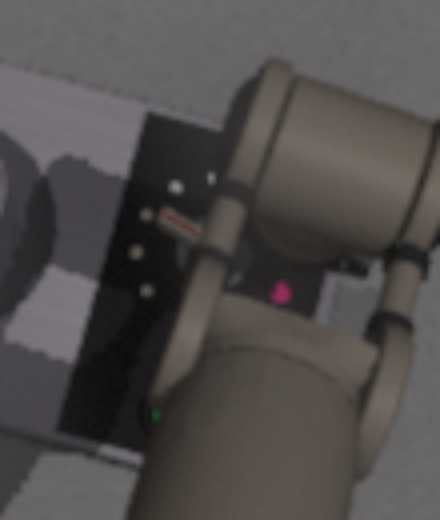

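The crop shows the fin (at 180,222) still on click 2, so the tip never engaged it. I check the actual tip position.

```bash
python3 - <<'E'
from h import *
s=ctrl.get_state();print(s["position"],s["grip_width"],s["eef_rot"],tip(7.75,0,.084))
w=eyes.snapshot("scene");cv2.imwrite("pics/s2.png",cv2.resize(w["img"][120:320,170:430,::-1],None,fx=3,fy=3))
E
```

```text
[ 0.5691 -0.1125  0.084 ] 0.0001311162428761139 [[ 0.9281 -0.3724  0.0003]
 [-0.3724 -0.9281 -0.    ]
 [ 0.0002 -0.0001 -1.    ]] (array([ 0.5688, -0.1126,  0.084 ]), array([[ 0.9269, -0.3753,  0.    ],
       [-0.3753, -0.9269,  0.    ],
       [ 0.    , -0.    , -1.    ]]))
```

View pics/s2.png

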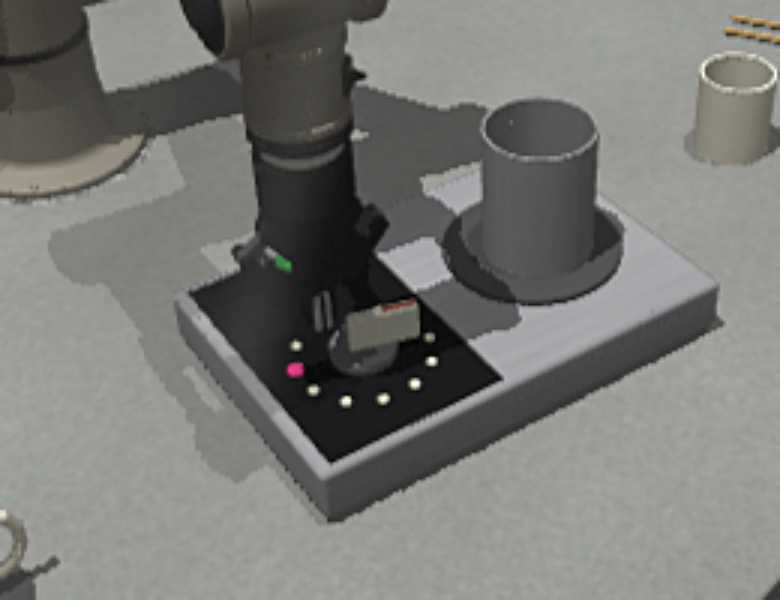

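The scene crop shows the fin still at click 2 and the fingertip at (322,325), apparently higher than its stated position. I measure the tip.

```bash
python3 - <<'E'
from h import *
w=eyes.snapshot("scene");P=cloud(w)
for v in range(216,236,2):
    print(v,[tuple(np.round(P[v,u]*1000).astype(int)) for u in (274,277,280)])
f=200/np.tan(np.radians(w["fov_y"])/2)
def pr(p):
    q=np.array(w["attitude"]).T@(np.array(p)-w["origin"]);return q[1]/q[2]*f+w["cy"],q[0]/q[2]*f+w["cx"]
print(pr([.569,-.1125,.084]),pr([*AX,.072]),pr([.5394,-.1235,.061]))
i=(P[...,2]>.075)&(P[...,2]<.125)&(np.hypot(P[...,0]-AX[0],P[...,1]-AX[1])<.055)
print(P[i&(P[...,2]>.098)][:,:].mean(0),P[i][:,2].max())
E
```

```text
216 [(np.int64(578), np.int64(-125), np.int64(169)), (np.int64(577), np.int64(-115), np.int64(162)), (np.int64(582), np.int64(-110), np.int64(161))]
218 [(np.int64(578), np.int64(-126), np.int64(164)), (np.int64(577), np.int64(-116), np.int64(157)), (np.int64(581), np.int64(-110), np.int64(155))]
220 [(np.int64(574), np.int64(-123), np.int64(153)), (np.int64(579), np.int64(-119), np.int64(153)), (np.int64(579), np.int64(-109), np.int64(147))]
222 [(np.int64(574), np.int64(-125), np.int64(148)), (np.int64(580), np.int64(-120), np.int64(148)), (np.int64(577), np.int64(-108), np.int64(139))]
224 [(np.int64(574), np.int64(-125), np.int64(142)), (np.int64(578), np.int64(-119), np.int64(140)), (np.int64(582), np.int64(-113), np.int64(139))]
226 [(np.int64(575), np.int64(-126), np.int64(137)), (np.int64(579), np.int64(-120), np.int64(135)), (np.int64(583), np.int64(-114), np.int64(133))]
228 [(np.int64(511), np.int64(-74), np.int64(60)), (np.int64(581), np.int64(-123), np.int64(131)), (np.int64(581), np.int64(-113), np.int64(125))]
230 [(np.int64(520), np.int64(-82), np.int64(64)), (np.int64(527), np.int64(-78), np.int64(65)), (np.int64(530), np.int64(-70), np.int64(62))]
232 [(np.int64(524), np.int64(-86), np.int64(61)), (np.int64(526), np.int64(-78), np.int64(57)), (np.int64(546), np.int64(-84), np.int64(73))]
234 [(np.int64(528), np.int64(-90), np.int64(60)), (np.int64(535), np.int64(-86), np.int64(60)), (np.int64(551), np.int64(-90), np.int64(73))]
(np.float64(238.30671683428864), np.float64(278.10844799315083)) (np.float64(232.96119113447776), np.float64(290.2673146599171)) (np.float64(242.1878273095965), np.float64(267.6550504769189))
[ 0.5824 -0.0587  0.1038] 0.12311844019381202
```

The fingers really end about 38 mm above the reported TCP: depth shows the tip at z≈0.122 while the state says 0.084. XY agrees. I correct the height, keep the force guards, and redo the push.

```bash
cat > push.py <<'E'
from h import *
import sys
Z=.084-.038
p,R=tip(7.75,.0,.12); ctrl.move_straight(p,R)
p,R=tip(2,.018,.12); ctrl.move_to(p,R)
p,R=tip(2,.018,Z); hit=ctrl.move_straight(p,R,vel=.04,max_force=5)
print(hit,ctrl.get_state()["position"])
if hit: sys.exit()
w=eyes.snapshot("scene");P=cloud(w)
F0=np.array(ctrl.get_state()["contact_force"])
for c in np.r_[2.0:3.1:.25]:
    hit=ctrl.move_straight(*tip(c,0,Z),vel=.03,max_force=12)
    s=ctrl.get_state(); print(round(c,2),np.array(s["contact_force"])-F0,hit)
    if hit: break
w=eyes.snapshot("scene");cv2.imwrite("pics/s3.png",cv2.resize(w["img"][120:320,170:430,::-1],None,fx=3,fy=3))
print(s["time_s"])
E
python3 push.py
```

```text
False [ 0.5575 -0.0171  0.0462]
2.0 [-1.0703  0.0769 -0.0236] False
2.25 [-4.0865  2.7745 -0.2096] False
2.5 [-1.6564  0.6576 -1.7395] False
2.75 [-0.4193  1.0819 -0.4608] False
3.0 [-0.4745  0.8291 -0.3247] False
21.0833
```

View pics/s3.png

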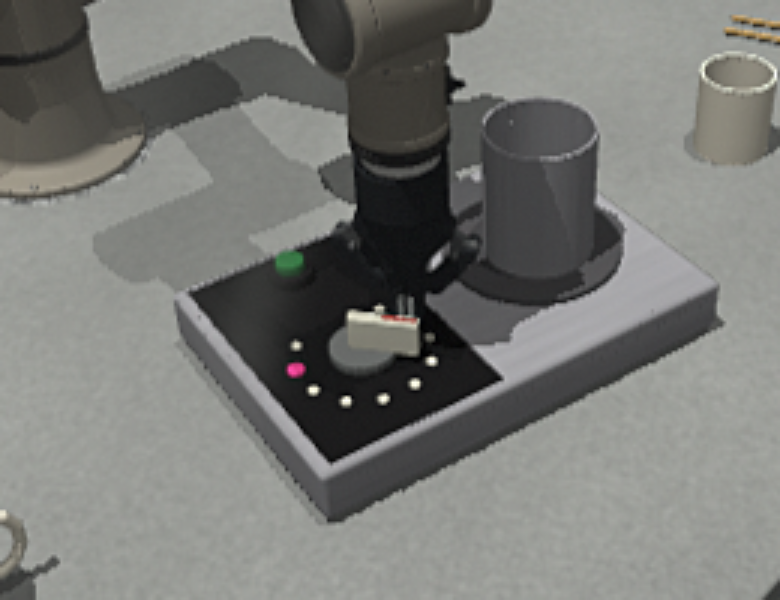

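The finger now pushes at 4–5 N and the fin has moved on one click; in the crop it points to (415,335). I carry on round the arc.

```bash
python3 - <<'E'
from h import *
Z=.046
F0=np.array(ctrl.get_state()["contact_force"])
for c in np.r_[3.25:7.6:.25,7.7]:
    hit=ctrl.move_straight(*tip(c,0,Z),vel=.035,max_force=12)
    s=ctrl.get_state(); print(round(c,2),round(np.linalg.norm(np.array(s["contact_force"])-F0),1),end="; ")
    if hit: print("HIT");break
if not hit:
    ctrl.move_straight(*tip(7.5,.03,Z),vel=.06)
    p,R=tip(7.5,.03,.14);ctrl.move_straight(p,R)
    ctrl.move_to(np.r_[BT,.14],R)
w=eyes.snapshot("scene");cv2.imwrite("pics/s4.png",cv2.resize(w["img"][120:320,170:430,::-1],None,fx=3,fy=3))
P=cloud(w);i=(P[...,2]>.1)&(P[...,2]<.108)&(np.hypot(P[...,0]-AX[0],P[...,1]-AX[1])<.055)
d=P[i][:,:2].mean(0)-AX;print((135-np.degrees(np.arctan2(d[1],d[0])-yaw))/30,i.sum())
g=(np.hypot(P[...,0]-BT[0],P[...,1]-BT[1])<.012);print("btn z",np.percentile(P[g][:,2],[10,50,90]),g.sum())
print(ctrl.get_state()["time_s"])
E
```

```text
3.25 5.2; 3.5 1.3; 3.75 1.6; 4.0 2.1; 4.25 3.1; 4.5 1.9; 4.75 1.6; 5.0 6.3; 5.25 3.5; 5.5 1.4; 5.75 1.6; 6.0 8.1; 6.25 2.5; 6.5 1.7; 6.75 1.6; 7.0 4.9; 7.25 2.0; 7.5 1.0; 7.7 2.1; 7.401135706924852 98
btn z [0.0824 0.2284 0.5339] 121
29.275
```

View pics/s4.png

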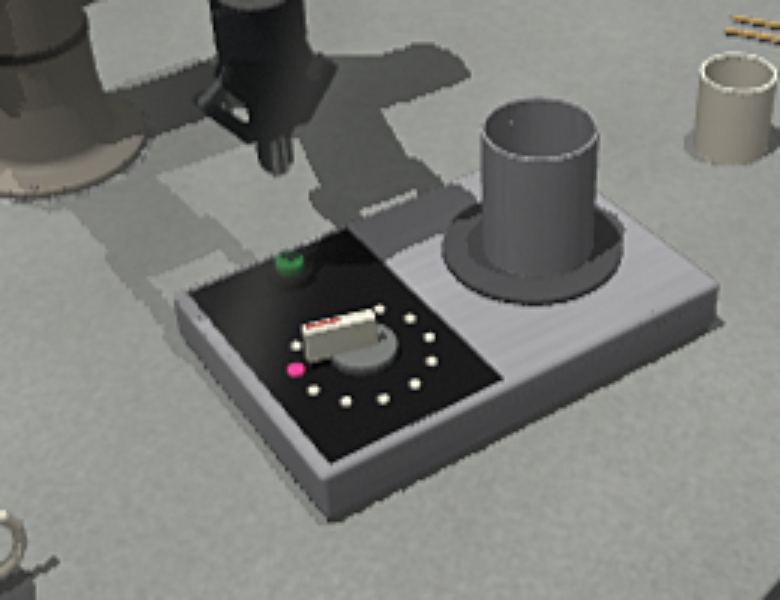

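In the crop the fin points toward the pink dot (295,370). I confirm the click numerically from the red line before pressing.

```bash
cat >> h.py <<'E'
def pr(w,p):
    f=200/np.tan(np.radians(w["fov_y"])/2)
    q=np.array(w["attitude"]).T@(np.array(p)-w["origin"]);return np.array([q[1]/q[2]*f+w["cy"],q[0]/q[2]*f+w["cx"]])
def clickof(w):
    im=w["img"].astype(int);red=(im[...,0]>120)&(im[...,0]-im[...,1]>60)&(im[...,2]<im[...,1]+40)
    c=pr(w,[*AX,.104]);rc=np.argwhere(red);rc=rc[np.hypot(*(rc-c).T)<35]
    if len(rc)<4:return None
    d=np.array([onz(w,r,.104)[:2] for r in rc]).mean(0)-AX
    a=(135-np.degrees(np.arctan2(d[1],d[0])-yaw))/30
    return len(rc),d,a if a<12 else a-12
E
python3 - <<'E'
from h import *
for n in("scene","top","wrist"):
    w=eyes.snapshot(n);print(n,clickof(w))
    if n=="wrist":save(w,"w5.png")
    if n=="scene":
        for c in(7,8,9):
            a=yaw+np.radians(135-30*c);t=pr(w,[*(AX+.05*np.array([np.cos(a),np.sin(a)])),.104]);print(c,(t-[120,170])[::-1]*3)
E
```

```text
scene (14, array([-0.0141, -0.0311]), np.float64(7.83036168653531))
7 [316.1967 340.738 ]
8 [300.9691 323.9863]
9 [301.5148 304.1764]
top None
wrist (26, array([-0.0061, -0.0176]), np.float64(7.6480089890279395))
```

View pics/w5.png

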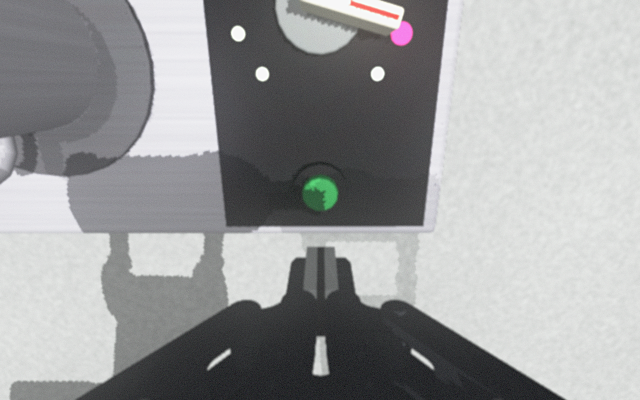

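The wrist view shows the fin over the pink dot at (402,33), and the scene pixels match the prediction for click 8. The button is at (193,320). I press it now with a force guard.

```bash
python3 - <<'E'
from h import *
g=np.r_[BT,.055];ctrl.move_straight(g,vel=.08)
F0=np.array(ctrl.get_state()["contact_force"])
for z in np.r_[.048:.026:-.0015]:
    hit=ctrl.move_straight(np.r_[BT,z],vel=.02,max_force=10)
    s=ctrl.get_state();f=(np.array(s["contact_force"])-F0)[2];print(round(z,4),s["position"][2],round(f,2))
    if hit or abs(f)>9:break
w=eyes.snapshot("scene");cv2.imwrite("pics/s6.png",cv2.resize(w["img"][120:320,170:430,::-1],None,fx=3,fy=3))
ctrl.pause(.2)
ctrl.move_straight(np.r_[BT,.16],vel=.1)
w=eyes.snapshot("scene");print(clickof(w))
P=cloud(w);s=ctrl.get_state();print(np.array(s["contact_force"])-F0,s["time_s"])
w=eyes.snapshot("wrist");print(clickof(w));g=eyes.look_for("start_top",w)[0];print(dep(w,g["at"]))
E
```

```text
0.048 0.04790106502010263 -0.41
0.0465 0.046437563939001024 -0.13
0.045 0.04492363567096473 -0.16
0.0435 0.043547161311053365 1.73
0.042 0.042049337707244935 1.58
0.0405 0.040533400095896135 2.94
0.039 0.03902966299749191 4.01
0.0375 0.03793624268811496 9.6
(15, array([-0.013 , -0.0346]), np.float64(7.703167492315169))
[-0.026  -0.0682  0.0413] 34.5583
(28, array([-0.0066, -0.0185]), np.float64(7.672608703516795))Traceback (most recent call last):
  File "<stdin>", line 13, in <module>
IndexError: list index out of range
```

The button's force rose along its spring to 4 N after about 6 mm, then hit the stop at 9.6 N, and I have released it. The selector has not moved and the arm is clear, so I hand in.

```bash
python3 -c "
from h import *
print(order.sign_off())"
```

```text
the job is handed in; nothing more can be done
None
```

I pushed the pointer clockwise from click 2 to the pink dot at click 8, pressed the start button fully down and released it, then handed the job in at about 35 s; I did not confirm by camera that the button came back up or that the jug, mugs and timer are unmoved, but the arm read no force once clear.

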